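Serve the square rice cracker on the sloped stand

TASK

Take the flat server by its handle, slide its blade under the big square rice cracker lying on the two-rail rack, lift it off and set it down gently on the sloped bamboo stand, so that it leans square and central on both slanted rails with its lower edge close behind the end lips. Then lay the server back as it was, handle on its bamboo rest and blade flat on the table. The cracker is food: never touch it with the fingers or let it fall, and leave the other things where they are.

Things in the scene. Friction and masses are not known exactly. Their poses are not given: they have to be found in the camera images.
- server: Cranked spatula 200 mm long, 120 g. x runs to the blade tip, z up; origin in the plane of the blade's underside, below the grip. In mm: steel blade x 60 to 150, 56 wide, z 0 to 3; dark wooden handle x -50 to 40, 14 wide, z 36 to 54; steep steel neck, 22 wide, from (x 40, z 43) down to (x 62, z 2).
- server_grip (a point): Where to grip the server's handle: mid-height of the handle, x=0, z=45 mm in the server's frame.
- server_tip (a point): Middle of the server blade's front edge: x=150 mm, z=1.5 mm in the server's frame.
- rest: Bamboo block fixed to the table, 36 mm along its x, 64 mm along its y, 36 mm tall; origin at the centre of its underside. At the start the rear end of the server's handle lies on it, x axes nearly parallel, the server's origin about 46 mm ahead (+x) of the block's origin, the blade flat on the table.
- cracker: Square toasted rice cracker with a dark seaweed band, 110 x 110 x 10 mm, about 80 g. Origin: centre of its underside; z up. Starts lying flat on the rack, its sides nearly parallel to the rack's.
- rack: Low dark steel rack, fixed: two rails along its x, 120 mm long, 12 mm wide, tops 30 mm above the table, inner faces 80 mm apart; open at both x ends; between the rails only two flat cross bars 4 mm high. Origin: on the table under its centre. The server comes in from the -x end, along +x.
- stand: Sloped bamboo stand, fixed: two rails along its x, 12 mm wide, inner faces 80 mm apart, sloping down 20 degrees (0.349 rad) towards +x; high end (-x) 76 mm up. Between the rails nothing is higher than 6 mm. Origin: on the table under the middle of the slope. The server comes in over the high end, tip sloping down 20 degrees.
- stand_seat (a point): Middle of the slope, midway between the stand's rails in the plane of their top surfaces, 55 mm above the table. The lips on the rails' low ends stand 12 mm above the rail surface and begin 56 mm down the slope from here, so a cracker touching them has its origin 1 mm down the slope from here.
- bowl: Bystander: celadon bowl, 116 mm across, 70 mm tall. Origin: centre of its underside.
- caddy: Bystander: ivory porcelain tea caddy, 72 mm across, 80 mm tall. Origin: centre of its underside.
- whisk: Bystander: bamboo whisk on a white holder, 60 mm across, 130 mm tall. Origin: centre of its underside.
- dish: Bystander: white plate, 150 mm across, 18 mm tall. Origin: centre of its underside.
- round_cracker: Bystander: small round rice cracker, 84 mm across, 10 mm thick, on the white plate. Origin: centre of its underside.
- lid_rest: Bystander: upright bamboo lid rest, 52 mm across, 50 mm tall. Origin: centre of its underside.
- canister: Bystander: dark wooden canister, 80 mm across, 92 mm tall. Origin: centre of its underside.

How it is judged:
On the way, in this order (a step that is already met when the one before it is completed fails the run):
1. the cracker is carried on the server, lifted clear of the rack (contact force between server and cracker above 0.2 N and contact force between cracker and rack below 0.02 N and height (world z) of cracker above 0.07 m), for 0.3 s.
2. the cracker leans on the stand's two rails and the server no longer touches it (angle between cracker's own z axis and vertical between 0.3 and 0.4 rad and x of cracker in the frame of stand between -0.02 and 0.01 m and y of cracker in the frame of stand between -0.018 and 0.018 m and angle between the y axis of cracker and the y axis of stand, either way round below 0.17 rad and contact force between cracker and stand above 0.2 N and contact force between cracker and server below 0.05 N), for 0.3 s.
At the end, for the whole second after the job is handed in: The cracker rests still on both rails (tilt 17 to 23 degrees), within 18 mm of centre sideways, 20 mm behind to 10 mm ahead of the stand's origin, square within 0.17 rad, not touching the server; the server lies still and upright, handle on its rest, blade tip under 10 mm high (all of step 2 and linear speed of each of cracker, server below 0.02 m/s and contact force between server and rest above 0.1 N and height (world z) of server_tip below 0.01 m and angle between server's own z axis and vertical below 0.12 rad).
It fails at once if the fingers or arm touch the cracker (contact force between any of the fingers, the arm and cracker above 0.3 N).
It fails at once if the cracker falls (its underside lower than 20 mm) (height (world z) of cracker below 0.02 m).
It fails at once if the cracker is dropped or pressed hard on the stand (over 15 N) (contact force between cracker and stand above 15 N).
It fails at once if another thing is moved more than 25 mm (distance of any of bowl, caddy, whisk, dish, round_cracker, lid_rest, canister from where it was at the start of the episode above 0.025 m).
It also fails if it takes over 64 s, if anything falls off the work surface, if the arm or the gripper's body presses on something with over 40 N, if the wrist force passes 120 N, or if a joint passes its speed limit or range.

ROBOT

A 7-joint arm with a two-finger parallel gripper is mounted at the origin on the work surface. World frame = base frame: x ahead of the robot, y to its left, z up, the work surface at z = 0. Lengths are in m, angles in rad, forces in N, time in s.
With the tool pointing down it reaches from about 0.425 to 0.875 m from the base axis. Payload 4.7 kg.
Tool frame: the origin (TCP) lies where the fingers leave the gripper's body, on its centre line; the fingertips stand 70 mm ahead of it and the grasp point (between the pads) lies 51 mm ahead of it; z points along the fingers, y is the line along which they close (so a half turn about z gives the same grasp; the last joint's range is limited). The gripper opens to 87 mm and grips with 3 to 60 N. Pads are 19 mm wide; open, the fingers measure 117 mm over their backs; the gripper's body (75 mm by 190 mm) begins 51 mm behind the grasp point.
Start: joints at [1.254, 0.321, -0.07, 1.45, 0.023, 1.371, -0.057], TCP at [0.211, -0.615, 0.292] pointing down, gripper open.
Joint ranges: [-2.86, 2.86], [-0.3, 2.09], [-1.38, 1.24], [0.06, 2.45], [-1.56, 4.7], [0.09, 2.05], [-2.69, 2.69]. Speed limits (rad/s): [2.57, 2.57, 3.14, 3.14, 3.14, 3.14, 3.14].

INTERFACE

Orientations are given as a rotation vector (axis times angle).
In Python, from bench import get_state, get_image, get_calibration, close_job gives the robot as it stands.
- The arm moves only by the tool send_rows, never from a script. Its argument "rows" is a list of rows, each an object of numbers: "hand": the finger opening in mm, from 0 to 87; "x", "y", "z": the shift along the world's x, y, z in mm; "roll": the turn about the world's z in degrees. A call has 1 to 10 rows; each row shifts and turns the commanded pose from where the row before left it; what a row does not reach is not made up. A row lasts 1/10 s, in which the tool goes at most 50 mm and 8.59 degrees, less where a joint would pass 70% of its speed; a pose out of reach is approached as far as the arm can. A call is refused whole if a number of a shift passes 50 or a number of a turn 8.59, either way. A call with a gripper value outside its range is refused whole. The fingers move at their own pace and stop on an object; "force" is the grip in N (left out, the last holds). Time passes only in rows, so rows that do not move let the fingers close. It gives the time, the measured TCP pose, the force, the opening and the grip force at its end, in the units of the state.
- get_state(): the state, without advancing time (a new reading comes with each control period).
- get_image(name): name is "scene" or "side" or "wrist"; returns the picture (420x560x3 uint8, blue, green, red); there is no depth.
- get_calibration(name): a dict with "mtx" (3x3 intrinsics, pixels), "world_from_camera" (4x4, takes a point from camera to world coordinates). Camera axes: x right, y down, z forward; pixel columns grow to the right and rows downward; lengths in m; the calibration is good to about 2 mm. The wrist camera is an equidistant fisheye: a pixel r from the principal point sees the ray r / f radians off the axis. A picture is of the moment at which its call begins: read the wrist's pose just before it. get_calibration takes no time and is no camera call; for the wrist camera it gives the pose at the moment of the call.
- close_job(): hands the job in; it is judged then, once.
The state is a dict: "time": time; "joint_positions": joint angles; "qd": joint speeds; "joint_torque": joint torques, N m; "position": TCP position; "tool_rot": TCP orientation; "ft_force": force on the tool from outside, world axes, zero at the start; "torque": the same for the moment, N m; "grip_width": opening from 0.0 (shut) to 1.0 (fully open); "grip_force": force on a finger pad.
Only numpy, scipy, OpenCV 4.12 (cv2) and the standard library are available. Lean on these libraries where they do the work, as an engineer would, in place of code of your own. Each camera call takes 0.05 s, during which the arm holds its last target. There are 200 camera calls.

## Working session

There is one attempt and no reset: what is moved stays moved. The work goes in short steps, Python scripts to look and compute and a tool call to move; the robot and the scene stay as the last step left them, time stands still between calls to the robot, and variables do not carry over. Pictures are saved under pics/ and viewed, at most 10 in all, crops included, and the job is handed in when it is done.

Besides the shell and the picture viewer there is one more tool, called in YAML: its name, and indented under it one key for each argument. send_rows: Moves the arm, as the interface text tells. Its arguments: {"type":"object","properties":{"rows":{"type":"array","items":{"type":"object","properties":{"hand":{"type":"number"},"x":{"type":"number"},"y":{"type":"number"},"z":{"type":"number"},"roll":{"type":"number"}}}},"force":{"type":"number"}},"required":["rows"]}

```bash
mkdir -p pics; ls; python3 - <<'E'
from bench import *
import cv2,numpy as np
s=get_state();print(s['time'],s['position'],s['tool_rot'])
for n in("scene","side","wrist"):
    c=get_calibration(n);i=get_image(n);cv2.imwrite(f"pics/{n}0.png",i);np.savez(f"{n}0.npz",i=i,**c);print(n,c['mtx'].tolist(),np.round(c['world_from_camera'],3).tolist())
a=cv2.imread("pics/scene0.png");
E
```

```text
pics
0.0 [ 0.21092953 -0.61437074  0.29118486] [-3.09689026e+00 -5.17075744e-01  7.11762319e-04]
scene [[379.3140090310246, 0.0, 281.7348570840184], [0.0, 379.3140090310246, 207.1521433220242], [0.0, 0.0, 1.0]] [[0.677, 0.583, -0.448, 1.02], [0.736, -0.546, 0.401, -0.38], [-0.011, -0.601, -0.799, 0.819], [0.0, 0.0, 0.0, 1.0]]
side [[487.80832946373897, 0.0, 278.2112937179167], [0.0, 487.80832946373897, 206.56774363048612], [0.0, 0.0, 1.0]] [[-0.869, -0.237, 0.433, 0.074], [-0.494, 0.447, -0.746, 0.907], [-0.017, -0.862, -0.506, 0.664], [0.0, 0.0, 0.0, 1.0]]
wrist [[325.19226210127806, 0.0, 277.9814059157198], [0.0, 325.19226210127806, 206.1640348647998], [0.0, 0.0, 1.0]] [[0.325, -0.917, -0.229, 0.274], [-0.946, -0.316, -0.077, -0.593], [-0.002, 0.242, -0.97, 0.384], [0.0, 0.0, 0.0, 1.0]]
```

View pics/scene0.png

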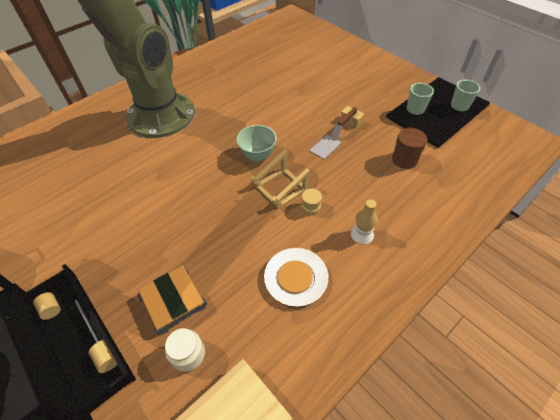

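View pics/side0.png

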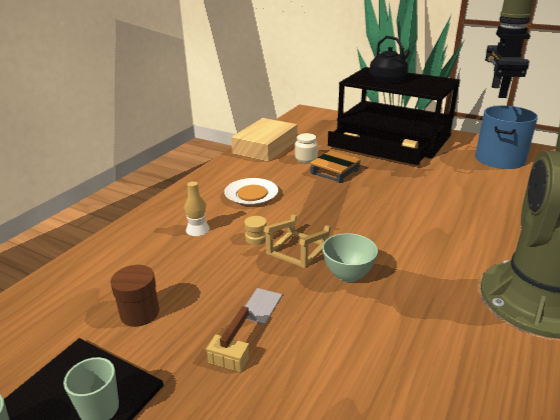

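```bash
cat > h.py <<'E'
import numpy as np,cv2
def cal(n):
    d=np.load(f"{n}.npz");return d['mtx'],d['world_from_camera']
def ray(c,p):
    K,T=c;p=np.array(p,float);d=np.linalg.inv(K)@[p[0],p[1],1];return T[:3,3],T[:3,:3]@d
def onz(c,p,z):
    o,d=ray(c,p);return o+d*(z-o[2])/d[2]
def tri(c1,p1,c2,p2):
    o1,d1=ray(c1,p1);o2,d2=ray(c2,p2)
    s=np.linalg.lstsq(np.c_[d1,-d2],o2-o1,rcond=None)[0]
    a,b=o1+d1*s[0],o2+d2*s[1];return (a+b)/2,np.linalg.norm(a-b)
def proj(c,P):
    K,T=c;q=T[:3,:3].T@(np.asarray(P)-T[:3,3]);q=K@q;return q[:2]/q[2]
E
python3 - <<'E'
import cv2,numpy as np
t=[]
for n,bs in(("scene",[(130,255,90,90),(240,140,90,90),(300,95,80,80)]),("side",[(300,140,70,50),(255,205,90,70),(200,280,90,100)])):
    im=cv2.imread(f"pics/{n}0.png");r=[]
    for x,y,w,h in bs:
        s=min(266/w,300/h);c=cv2.resize(im[y:y+h,x:x+w],None,fx=s,fy=s,interpolation=cv2.INTER_CUBIC)
        o=np.zeros((300,266,3),np.uint8);o[:c.shape[0],:c.shape[1]]=c[:300,:266];r.append(o);print(n,x,y,s)
    t.append(np.hstack(r))
cv2.imwrite("pics/m.png",np.vstack(t))
E
```

```text
scene 130 255 2.9555555555555557
scene 240 140 2.9555555555555557
scene 300 95 3.325
side 300 140 3.8
side 255 205 2.9555555555555557
side 200 280 2.9555555555555557
```

View pics/m.png

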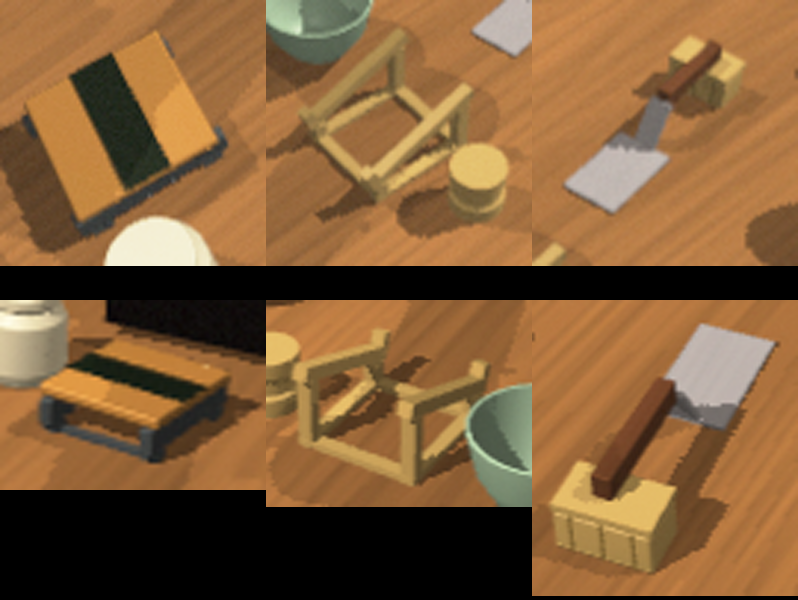

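```bash
python3 - <<'E'
from h import *
S,D=cal("scene0"),cal("side0")
a=lambda x,y:(130+x/2.9556,255+y/2.9556)
b=lambda x,y:(240+x/2.9556,140+y/2.9556)
c=lambda x,y:(300+x/3.325,95+y/3.325)
d=lambda x,y:(300+x/3.8,140+y/3.8)
e=lambda x,y:(255+x/2.9556,205+y/2.9556)
f=lambda x,y:(200+x/2.9556,280+y/2.9556)
r=lambda v:np.round(v,4)
print("cracker");Q=[onz(S,a(*p),.04) for p in((158,32),(226,143),(80,222),(25,105))]
for q in Q:print(r(q))
print(r(np.mean(Q,0)),[r(np.linalg.norm(Q[i]-Q[i-1])) for i in range(4)])
print("side");Q=[onz(D,d(*p),.04) for p in((118,42),(230,76),(160,128),(40,84))]
for q in Q:print(r(q))
print(r(np.mean(Q,0)),[r(np.linalg.norm(Q[i]-Q[i-1])) for i in range(4)])
print("stand high ends tri");
for p,q in(((137,33),(142,104)),((204,88),(32,70))):
    t=tri(S,b(*p),D,e(*q));print(r(t[0]),r(t[1]))
print("lips");
for p,q in(((48,108),(213,63)),((105,178),(115,34))):
    t=tri(S,b(*p),D,e(*q));print(r(t[0]),r(t[1]))
print("blade")
Q=[onz(S,c(*p),.003) for p in((33,187),(80,212),(137,157))]
for q in Q:print(r(q))
Q=[onz(D,f(*p),.003) for p in((245,43),(170,24),(190,130))]
for q in Q:print(r(q))
for p,q in(((33,187),(245,43)),((80,212),(170,24))):
    t=tri(S,c(*p),D,f(*q));print(r(t[0]),r(t[1]))
print("handle front/back top mid")
for p,q in(((128,86),(135,83)),((180,43),(70,172))):
    print(r(onz(S,c(*p),.054)),r(onz(D,f(*q),.054)));t=tri(S,c(*p),D,f(*q));print(r(t[0]),r(t[1]))
E
```

```text
cracker
[ 0.5528 -0.2699  0.04  ]
[ 0.6636 -0.2847  0.04  ]
[ 0.6413 -0.3943  0.04  ]
[ 0.5363 -0.3777  0.04  ]
[ 0.5985 -0.3317  0.04  ] [np.float64(0.109), np.float64(0.1118), np.float64(0.1119), np.float64(0.1063)]
side
[ 0.6307 -0.3863  0.04  ]
[ 0.5256 -0.3669  0.04  ]
[ 0.5382 -0.257   0.04  ]
[ 0.6517 -0.2845  0.04  ]
[ 0.5866 -0.3237  0.04  ] [np.float64(0.1039), np.float64(0.1069), np.float64(0.1106), np.float64(0.1167)]
stand high ends tri
[0.4646 0.1353 0.0715] 0.004
[0.5579 0.1324 0.071 ] 0.0016
lips
[0.4589 0.0264 0.046 ] 0.0072
[0.5525 0.0134 0.0393] 0.0056
blade
[0.4649 0.2352 0.003 ]
[0.5159 0.2434 0.003 ]
[0.5034 0.3332 0.003 ]
[0.4551 0.2387 0.003 ]
[0.5115 0.2462 0.003 ]
[0.4451 0.3293 0.003 ]
[ 0.4596  0.2367 -0.001 ] 0.0059
[0.5137 0.2446 0.0008] 0.002
handle front/back top mid
[0.4675 0.3522 0.054 ] [0.4673 0.3553 0.054 ]
[0.4673 0.3537 0.0529] 0.0017
[0.4598 0.4332 0.054 ] [0.4596 0.4358 0.054 ]
[0.4596 0.4347 0.053 ] 0.0014
```

send_rows:
  rows:
    - {"x": 35, "y": 33, "roll": 8}
    - {"x": 35, "y": 33, "roll": 8}
    - {"x": 35, "y": 33, "roll": 8}
    - {"x": 35, "y": 33, "roll": 8}
    - {"x": 35, "y": 33, "roll": 8}
    - {"x": 35, "y": 33, "roll": 8}
    - {"x": 35, "y": 33, "roll": 8}
    - {"x": 35, "y": 33, "roll": 8}
    - {"x": 35, "y": 33, "roll": 8}
    - {"x": 25, "y": 33, "roll": 7, "hand": 50}

```text
schema error: expected keys hand, x, y, z, roll
```

send_rows:
  rows:
    - {"x": 15, "y": 10}
    - {}
    - {}

```text
schema error: expected keys hand, x, y, z, roll
```

```bash
cat > snap.py <<'E'
from bench import *
import cv2,numpy as np,sys
n,o=sys.argv[1:3]
s=get_state();c=get_calibration(n);i=get_image(n);cv2.imwrite(f"pics/{o}.png",i);np.savez(f"{o}.npz",i=i,**c)
print(round(s['time'],2),np.round(s['position'],4),np.round(s['tool_rot'],4),np.round(s['joint_positions'],2),np.round(s['ft_force'],2),s['grip_width'])
E
python3 snap.py wrist w1
```

```text
0.15 [ 0.211  -0.6145  0.2914] [-3.0974e+00 -5.1700e-01  5.0000e-04] [ 1.25  0.32 -0.07  1.45  0.02  1.37 -0.06] [ 0.18 -0.07 -0.43] 0.997181625621283
```

send_rows:
  rows:
    - {"x": -10, "y": 45}
    - {"x": -10, "y": 45}
    - {"x": -10, "y": 45}
    - {"x": -10, "y": 45}
    - {"x": -10, "y": 45}
    - {"x": -10, "y": 45}
    - {"x": -10, "y": 45}
    - {"x": -10, "y": 45}
    - {}
    - {}

```text
schema error: expected keys hand, x, y, z, roll
```

```bash
python3 snap.py wrist w2
```

```text
0.2 [ 0.211  -0.6145  0.2916] [-3.0976e+00 -5.1720e-01  4.0000e-04] [ 1.25  0.32 -0.07  1.45  0.02  1.37 -0.06] [-0.53 -0.66  0.05] 0.9978647120876264
```

send_rows:
  rows:
    - {"x": -10, "y": 46}
    - {"x": -10, "y": 46}
    - {"x": -10, "y": 46}
    - {"x": -10, "y": 46}
    - {"x": -8, "y": 46}
    - {}
    - {}

```text
schema error: expected keys hand, x, y, z, roll
```

```bash
python3 snap.py wrist w3; python3 - <<'E'
import cv2,numpy as np
ims=[cv2.imread(f"pics/w{k}.png") for k in(1,2,3)]
v=np.zeros((600,800,3),np.uint8)
for k,i in enumerate(ims):
    r=cv2.resize(i,(400,300),interpolation=cv2.INTER_AREA);v[(k//2)*300:(k//2)*300+300,(k%2)*400:(k%2)*400+400]=r
cv2.imwrite("pics/wm.png",v)
E
```

```text
0.25 [ 0.211  -0.6146  0.2917] [-3.0979e+00 -5.1700e-01  3.0000e-04] [ 1.25  0.32 -0.07  1.45  0.02  1.37 -0.06] [-0.67  0.36  0.61] 0.9992110297862175
```

View pics/wm.png

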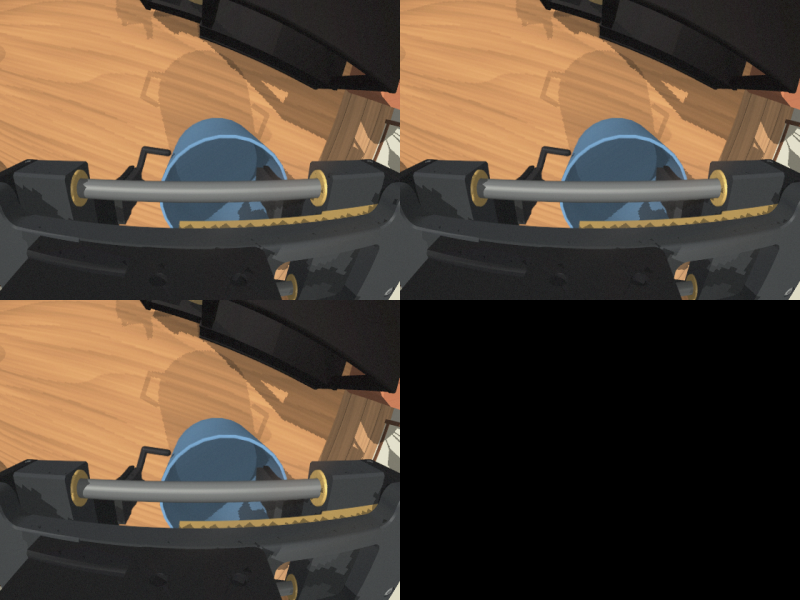

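```bash
python3 - <<'E'
from h import *
S,D=cal("scene0"),cal("side0")
for p in((65,268),(130,375)):print(onz(S,p,0),onz(S,p,.07))
for p in((327,150),(420,160),(342,74),(445,100)):print(onz(D,p,0),onz(D,p,.2),onz(D,p,.3))
E
```

```text
[ 0.33705264 -0.47886452  0.        ] [ 0.39542764 -0.47044362  0.07      ]
[ 0.66431275 -0.4845327   0.        ] [ 0.69473189 -0.4756276   0.07      ]
[ 0.68195651 -0.47092639  0.        ] [ 0.49865439 -0.05563676  0.2       ] [0.40700333 0.15200805 0.3       ]
[ 0.38820436 -0.53523939  0.        ] [ 0.29342312 -0.10056933  0.2       ] [0.2460325  0.11676571 0.3       ]
[ 1.00374367 -1.34939862  0.        ] [ 0.72347244 -0.66938535  0.2       ] [ 0.58333683 -0.32937872  0.3       ]
[ 0.45891575 -1.16889143  0.        ] [ 0.34282595 -0.54327319  0.2       ] [ 0.28478105 -0.23046407  0.3       ]
```

send_rows:
  rows:
    - {"x": 12, "y": 45, "z": 6, "roll": 8, "hand": 50}
    - {"x": 12, "y": 45, "z": 6, "roll": 8, "hand": 50}
    - {"x": 12, "y": 45, "z": 6, "roll": 8, "hand": 50}
    - {"x": 20, "y": 45, "z": 6, "roll": 8, "hand": 50}
    - {"x": 30, "y": 35, "z": 6, "roll": 8, "hand": 50}
    - {"x": 48, "y": 5, "z": 0, "roll": 8, "hand": 50}
    - {"x": 48, "y": 5, "z": 0, "roll": 8, "hand": 50}
    - {"x": 48, "y": 0, "z": 0, "roll": 8, "hand": 50}
    - {"x": 48, "y": 0, "z": 0, "roll": 8, "hand": 50}
    - {"x": 48, "y": 0, "z": 0, "roll": 7, "hand": 50}

```text
time: 1.3
position: [0.5388, -0.3898, 0.3224]
tool_rot: [2.056, 2.375, -0.0]
ft_force: [0.7, -0.5, 0.7]
grip_width: 0.574
grip_force: 0.0
```

send_rows:
  rows:
    - {"x": 48, "y": 0, "z": 0, "roll": 0, "hand": 50}
    - {"x": 0, "y": 0, "z": 0, "roll": 0, "hand": 50}
    - {"x": 0, "y": 0, "z": 0, "roll": 0, "hand": 50}

```text
time: 1.6
position: [0.5859, -0.389, 0.3205]
tool_rot: [-2.058, -2.37, -0.001]
ft_force: [-1.0, 0.2, 0.5]
grip_width: 0.578
grip_force: 0.0
```

```bash
python3 snap.py wrist w1
```

```text
1.6 [ 0.5859 -0.389   0.3205] [-2.058e+00 -2.370e+00 -7.000e-04] [ 0.84  0.46 -0.43  1.24  0.19  1.48  0.57] [-0.97  0.24  0.52] 0.5777249141402798
```

send_rows:
  rows:
    - {"x": -8, "y": 48, "z": 0, "roll": 0, "hand": 50}
    - {"x": -8, "y": 48, "z": 0, "roll": 0, "hand": 50}
    - {"x": -8, "y": 48, "z": 0, "roll": 0, "hand": 50}
    - {"x": -8, "y": 48, "z": 0, "roll": 0, "hand": 50}
    - {"x": -10, "y": 48, "z": 0, "roll": 0, "hand": 50}
    - {"x": -10, "y": 48, "z": 0, "roll": 0, "hand": 50}
    - {"x": -10, "y": 48, "z": 0, "roll": 0, "hand": 50}
    - {"x": -10, "y": 48, "z": 0, "roll": 0, "hand": 50}
    - {"x": 0, "y": 0, "z": 0, "roll": 0, "hand": 50}
    - {"x": 0, "y": 0, "z": 0, "roll": 0, "hand": 50}

```text
time: 2.65
position: [0.5121, -0.006, 0.3234]
tool_rot: [2.059, 2.368, -0.002]
ft_force: [-0.8, -1.3, -0.8]
grip_width: 0.571
grip_force: 0.0
```

```bash
python3 snap.py wrist w2
```

```text
2.65 [ 0.5121 -0.006   0.3234] [ 2.0589e+00  2.3676e+00 -1.8000e-03] [ 0.6   0.04 -0.66  1.72  0.03  1.38  0.08] [-0.81 -1.34 -0.83] 0.5710339571915509
```

send_rows:
  rows:
    - {"x": -8, "y": 46, "z": 0, "roll": 0, "hand": 50}
    - {"x": -8, "y": 46, "z": 0, "roll": 0, "hand": 50}
    - {"x": -8, "y": 46, "z": 0, "roll": 0, "hand": 50}
    - {"x": -8, "y": 46, "z": 0, "roll": 0, "hand": 50}
    - {"x": -8, "y": 46, "z": 0, "roll": 0, "hand": 50}
    - {"x": 0, "y": 0, "z": 0, "roll": 0, "hand": 50}
    - {"x": 0, "y": 0, "z": 0, "roll": 0, "hand": 50}

```text
time: 3.4
position: [0.4737, 0.223, 0.3222]
tool_rot: [2.063, 2.369, -0.001]
ft_force: [0.7, -0.4, 0.4]
grip_width: 0.578
grip_force: 0.0
```

```bash
python3 snap.py wrist w3; python3 - <<'E'
import cv2,numpy as np
v=np.zeros((600,800,3),np.uint8)
for k in range(3):
    i=cv2.imread(f"pics/w{k+1}.png")[0:240];r=cv2.resize(i,None,fx=.714,fy=.714,interpolation=cv2.INTER_AREA);v[(k//2)*300:(k//2)*300+r.shape[0],(k%2)*400:(k%2)*400+400]=r[:,:400]
cv2.imwrite("pics/wm2.png",v)
E
```

```text
3.4 [0.4737 0.223  0.3222] [ 2.0626e+00  2.3686e+00 -8.0000e-04] [ 0.34  0.1  -0.88  1.69  0.08  1.39 -0.41] [ 0.75 -0.36  0.44] 0.5779373647963227
```

View pics/wm2.png

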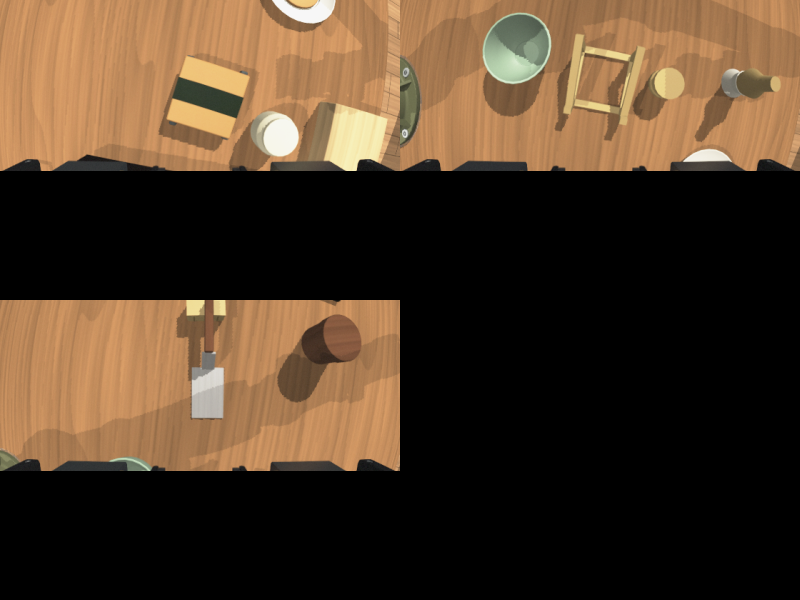

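```bash
cat >> h.py <<'E'
def wz(n,P,z):
    K,T=cal(n);P=np.array(P,float).reshape(-1,1,2)
    u=cv2.fisheye.undistortPoints(P,K,np.zeros(4)).reshape(-1,2)
    d=np.c_[u,np.ones(len(u))]@T[:3,:3].T;o=T[:3,3]
    return o+d*((z-o[2])/d[:,2])[:,None]
E
python3 - <<'E'
from h import *
def rect(n,m,z,box):
    M=np.zeros_like(m);x,y,w,h=box;M[y:y+h,x:x+w]=m[y:y+h,x:x+w]
    M=cv2.morphologyEx(M,cv2.MORPH_CLOSE,np.ones((9,9)))
    M=cv2.morphologyEx(M,cv2.MORPH_OPEN,np.ones((3,3)))
    c=max(cv2.findContours(M,0,1)[0],key=cv2.contourArea)
    W=wz(n,c[:,0,:],z);r=cv2.minAreaRect((W[:,:2]*1000).astype(np.float32));print(n,z,len(c),cv2.contourArea(c),np.round(r[0],1),np.round(r[1],1),round(r[2],2));return M
i=cv2.imread("pics/w1.png");h=cv2.cvtColor(i,cv2.COLOR_BGR2HSV)
for p in((112,280),(137,290),(60,320),(170,300),(110,220)):print(p,h[p],i[p])
i3=cv2.imread("pics/w3.png");h3=cv2.cvtColor(i3,cv2.COLOR_BGR2HSV)
for p in((130,290),(40,292),(85,292),(130,230),(10,275),(150,300)):print(p,h3[p],i3[p])
s=cv2.resize(cv2.imread("pics/w2.png")[40:180,222:352],None,fx=4,fy=4,interpolation=cv2.INTER_CUBIC)
t=cv2.resize(i3[0:175,255:325],None,fx=3.2,fy=3.2,interpolation=cv2.INTER_CUBIC)
v=np.zeros((580,800,3),np.uint8);v[:560,:520]=s;v[:560,530:754]=t;cv2.imwrite("pics/z.png",v)
M=((h[...,2]>190)&(h[...,1]>115)|((h[...,2]<95)&(h[...,0]>30))).astype(np.uint8)*255
np.save("m.npy",M)
rect("w1",M,.04,(225,70,130,130))
M=((h3[...,1]<60)&(h3[...,2]>70)).astype(np.uint8)*255
rect("w3",M,.003,(262,94,60,80))
E
```

```text
(112, 280) [ 19 127 239] [120 195 239]
(137, 290) [52 47 60] [49 60 52]
(60, 320) [ 15 136 205] [ 96 149 205]
(170, 300) [ 18 131 238] [116 191 238]
(110, 220) [ 14 134 202] [ 96 147 202]
(130, 290) [ 19  15 190] [179 186 190]
(40, 292) [ 12 139 134] [ 61  89 134]
(85, 292) [ 11  17 120] [112 115 120]
(130, 230) [ 14 129 197] [ 97 144 197]
(10, 275) [ 24  91 240] [154 223 240]
(150, 300) [ 18  16 188] [176 183 188]
w1 0.04 630 12678.0 [ 592.2 -329.6] [150.  152.7] 8.65
w3 0.003 225 3057.5 [481.6 286.7] [56.1 90.4] 7.75
```

View pics/z.png

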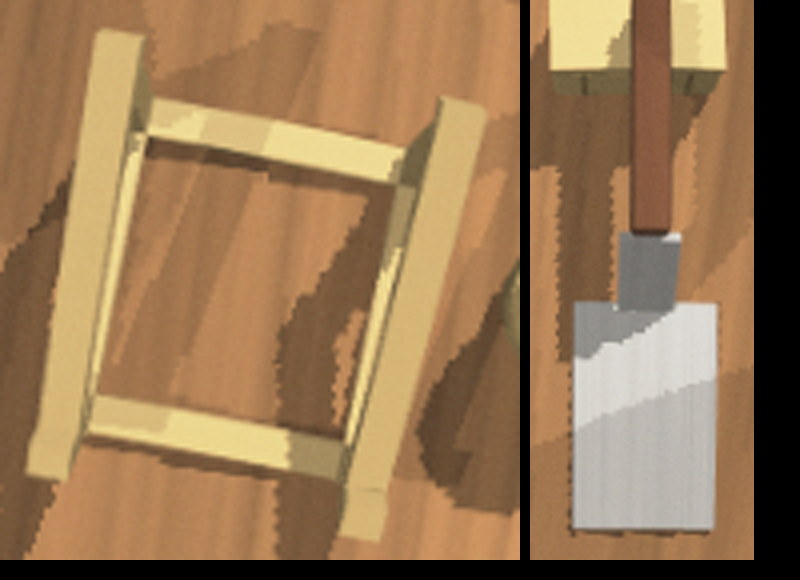

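```bash
python3 - <<'E'
from h import *
i=cv2.imread("pics/w1.png");h=cv2.cvtColor(i,cv2.COLOR_BGR2HSV)
M=np.zeros(h.shape[:2],np.uint8);M[70:200,225:355]=((h[...,2]>222)&(h[...,1]>100))[70:200,225:355]*255
M=cv2.morphologyEx(M,cv2.MORPH_OPEN,np.ones((3,3)))
cs=[c for c in cv2.findContours(M,0,1)[0] if cv2.contourArea(c)>800];print([cv2.contourArea(c) for c in cs])
W=wz("w1",np.vstack(cs)[:,0,:],.04)
r=cv2.minAreaRect((W[:,:2]*1000).astype(np.float32));print("cracker",r)
for z in(.04,):
  for c in cs:
    r=cv2.minAreaRect((wz("w1",c[:,0,:],z)[:,:2]*1000).astype(np.float32));print(r)
b=lambda L:[(222+x/4,40+y/4) for x,y in L]
hi=wz("w2",b([(97,28),(147,37),(440,95),(486,108)]),.076)*1000
lo=wz("w2",b([(36,428),(80,438),(347,487),(390,493)]),.047)*1000
print(np.round(hi,1),np.round(lo,1))
H,L=hi.mean(0),lo.mean(0);print(H,L,np.degrees(np.arctan2(*(L-H)[1::-1])))
for k in range(4):print(np.degrees(np.arctan2(*(lo[k]-hi[k])[1::-1])))
d=lambda L:[(255+x/3.2,0+y/3.2) for x,y in L]
print(wz("w3",d([(632,232),(670,234)]) if 0 else d([(102,232),(140,234),(102,20),(140,20)]),.054)*1000)
E
```

```text
[2576.5, 2758.0]
cracker ((593.7033081054688, -330.98199462890625), (107.1134262084961, 106.85011291503906), 80.65778350830078)
((587.8131713867188, -366.97601318359375), (34.2493782043457, 106.7712173461914), 80.76555633544922)
((599.4472045898438, -295.9694519042969), (35.968563079833984, 106.73835754394531), 80.33209991455078)
[[460.1 138.4  76. ]
 [473.4 137.4  76. ]
 [550.8 133.5  76. ]
 [563.3 132.3  76. ]] [[454.9  28.4  47. ]
 [467.8  27.1  47. ]
 [545.   23.7  47. ]
 [557.5  23.9  47. ]]
[511.92373237 135.39306435  76.        ] [506.2995596   25.77662684  47.        ] -92.93714200921299
-92.73141574524969
-92.92542781416657
-93.0299437670146
-93.0636843262325
[[467.06797878 349.46910093  54.        ]
 [480.03701505 350.71978602  54.        ]
 [456.30957188 428.1795072   54.        ]
 [469.43903375 430.27281595  54.        ]]
```

```bash
python3 - <<'E'
from h import *
print(wz("w3",[(465,56)],.092), onz(cal("side0"),(134,282),.092), onz(cal("scene0"),(411,137),.092))
E
```

```text
[[0.65782755 0.405929   0.092     ]] [0.66258082 0.42918054 0.092     ] [0.67822517 0.41146323 0.092     ]
```

send_rows:
  rows:
    - {"x": -1, "y": 34, "z": -25, "roll": 0, "hand": 50}
    - {"x": -1, "y": 34, "z": -25, "roll": 0, "hand": 50}
    - {"x": -1, "y": 34, "z": -25, "roll": 0, "hand": 50}
    - {"x": -1, "y": 34, "z": -25, "roll": 0, "hand": 50}
    - {"x": -2, "y": 32, "z": -20, "roll": 0, "hand": 50}
    - {"x": 0, "y": 0, "z": 0, "roll": 0, "hand": 50}
    - {"x": 0, "y": 0, "z": 0, "roll": 0, "hand": 50}

```text
time: 4.15
position: [0.4684, 0.3901, 0.2011]
tool_rot: [2.065, 2.367, -0.004]
ft_force: [0.1, -0.9, -0.6]
grip_width: 0.571
grip_force: 0.0
```

send_rows:
  rows:
    - {"x": -1, "y": 0, "z": -30, "roll": 0, "hand": 50}
    - {"x": 0, "y": 0, "z": -30, "roll": 0, "hand": 40}
    - {"x": 0, "y": 0, "z": -25, "roll": 0, "hand": 40}
    - {"x": 0, "y": 0, "z": -20, "roll": 0, "hand": 40}
    - {"x": 0, "y": 0, "z": 0, "roll": 0, "hand": 40}
    - {"x": 0, "y": 0, "z": 0, "roll": 0, "hand": 25}
    - {"x": 0, "y": 0, "z": 0, "roll": 0, "hand": 20}
    - {"x": 0, "y": 0, "z": 0, "roll": 0, "hand": 16}
  force: 50

```text
time: 4.95
position: [0.4672, 0.3924, 0.099]
tool_rot: [2.062, 2.368, 0.004]
ft_force: [0.4, 0.8, 0.6]
grip_width: 0.269
grip_force: 0.0
```

```bash
python3 snap.py side g1;python3 -c "
import cv2
cv2.imwrite('pics/g1c.png',cv2.resize(cv2.imread('pics/g1.png')[200:400,150:350],None,fx=3,fy=3))"
```

```text
4.95 [0.4672 0.3924 0.099 ] [2.0624 2.3683 0.0041] [-0.09  0.54 -0.83  1.73  0.45  1.06 -0.93] [0.41 0.84 0.61] 0.2687684511511202
```

View pics/g1c.png

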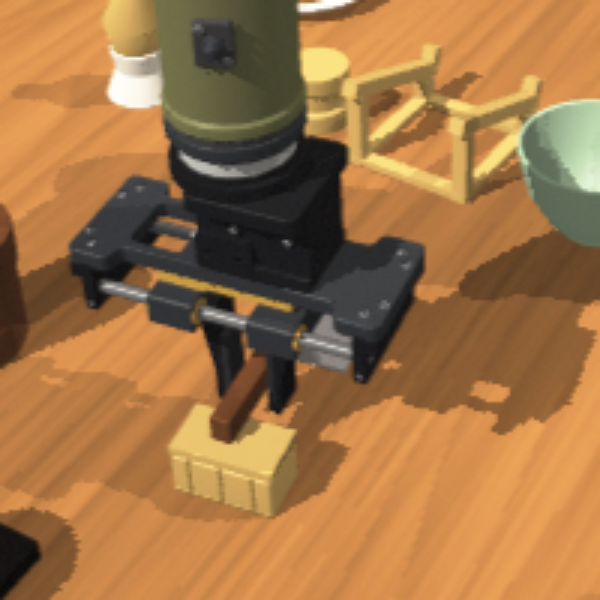

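send_rows:
  rows:
    - {"x": 0, "y": -1, "z": -3, "roll": 0, "hand": 16}
    - {"x": 0, "y": 0, "z": 0, "roll": 0, "hand": 0}
    - {"x": 0, "y": 0, "z": 0, "roll": 0, "hand": 0}
    - {"x": 0, "y": 0, "z": 0, "roll": 0, "hand": 0}
    - {"x": 0, "y": 0, "z": 0, "roll": 0, "hand": 0}
    - {"x": 0, "y": 0, "z": 0, "roll": 0, "hand": 0}
  force: 55

```text
time: 5.6
position: [0.4662, 0.391, 0.0942]
tool_rot: [2.062, 2.37, -0.0]
ft_force: [0.2, 0.2, 0.6]
grip_width: 0.149
grip_force: 55.0
```

```bash
python3 - <<'E'
from h import *
S,D=cal("scene0"),cal("side0")
for n,p,q,z in(("dish",(296,276),(252,191),.018),("whisk",(370,205),(193,187),.13),("whiskbase",(362,237),(198,231),0.0),("caddy",(183,341),(306,139),.08),("lid",(312,196),(256,223),.05),("bowl",(257,138),(350,245),.07)):
    print(n,np.round(onz(S,p,z),3),np.round(onz(D,q,z),3))
E
```

```text
dish [ 0.741 -0.09   0.018] [ 0.733 -0.084  0.018]
whisk [0.767 0.117 0.13 ] [0.751 0.136 0.13 ]
whiskbase [0.77  0.116 0.   ] [0.759 0.128 0.   ]
caddy [ 0.713 -0.368  0.08 ] [ 0.701 -0.351  0.08 ]
lid [0.616 0.088 0.05 ] [0.607 0.094 0.05 ]
bowl [0.369 0.112 0.07 ] [0.369 0.101 0.07 ]
```

send_rows:
  rows:
    - {"x": 0, "y": 0, "z": 5, "roll": 0, "hand": 0}
    - {"x": 0, "y": 0, "z": 10, "roll": 0, "hand": 0}
    - {"x": 0, "y": 0, "z": 20, "roll": 0, "hand": 0}
    - {"x": 0, "y": 0, "z": 30, "roll": 0, "hand": 0}
    - {"x": 0, "y": 0, "z": 30, "roll": 0, "hand": 0}
    - {"x": 0, "y": 0, "z": 30, "roll": 0, "hand": 0}
    - {"x": 0, "y": 0, "z": 20, "roll": 0, "hand": 0}
    - {"x": 0, "y": 0, "z": 0, "roll": 0, "hand": 0}

```text
time: 6.4
position: [0.4668, 0.3931, 0.2433]
tool_rot: [2.061, 2.37, 0.011]
ft_force: [0.1, 1.5, -1.8]
grip_width: 0.151
grip_force: 55.0
```

send_rows:
  rows:
    - {"x": 7, "y": -20, "z": 0, "roll": 0, "hand": 0}
    - {"x": 14, "y": -40, "z": 0, "roll": -2, "hand": 0}
    - {"x": 14, "y": -40, "z": 0, "roll": -2, "hand": 0}
    - {"x": 14, "y": -40, "z": 0, "roll": -2, "hand": 0}
    - {"x": 14, "y": -40, "z": 0, "roll": -2, "hand": 0}
    - {"x": 14, "y": -40, "z": 0, "roll": -2, "hand": 0}
    - {"x": 14, "y": -40, "z": 0, "roll": -2, "hand": 0}
    - {"x": 14, "y": -40, "z": 0, "roll": -2, "hand": 0}
    - {"x": 14, "y": -40, "z": 0, "roll": -2, "hand": 0}
    - {"x": 14, "y": -40, "z": 0, "roll": -1, "hand": 0}

```text
time: 7.4
position: [0.5988, 0.0096, 0.2381]
tool_rot: [-2.39, -2.038, 0.002]
ft_force: [0.7, 0.3, -0.4]
grip_width: 0.157
grip_force: 55.0
```

send_rows:
  rows:
    - {"x": 14, "y": -40, "z": 0, "roll": 0, "hand": 0}
    - {"x": 14, "y": -40, "z": 0, "roll": 0, "hand": 0}
    - {"x": 6, "y": -20, "z": 0, "roll": 0, "hand": 0}
    - {"x": 0, "y": 0, "z": 0, "roll": 0, "hand": 0}
    - {"x": 0, "y": 0, "z": 0, "roll": 0, "hand": 0}

```text
time: 7.9
position: [0.6326, -0.0877, 0.2382]
tool_rot: [-2.387, -2.038, 0.0]
ft_force: [0.4, 0.5, -1.5]
grip_width: 0.152
grip_force: 55.0
```

```bash
python3 snap.py side g2; python3 snap.py scene g3; python3 -c "
import cv2,numpy as np
a=cv2.resize(cv2.imread('pics/g2.png')[60:260,200:400],None,fx=2,fy=2);b=cv2.resize(cv2.imread('pics/g3.png')[130:330,130:330],None,fx=2,fy=2)
cv2.imwrite('pics/g23.png',np.hstack([a,b]))"
```

```text
7.9 [ 0.6326 -0.0877  0.2382] [-2.3873 -2.0382  0.    ] [ 0.62  0.4  -0.67  1.53  0.25  1.3  -0.24] [ 0.38  0.52 -1.47] 0.15185781666567766
7.95 [ 0.6326 -0.0864  0.2387] [-2.3856e+00 -2.0407e+00 -5.0000e-04] [ 0.62  0.4  -0.67  1.53  0.25  1.3  -0.24] [-0.47 -0.16 -1.09] 0.1516186646110658
```

View pics/g23.png

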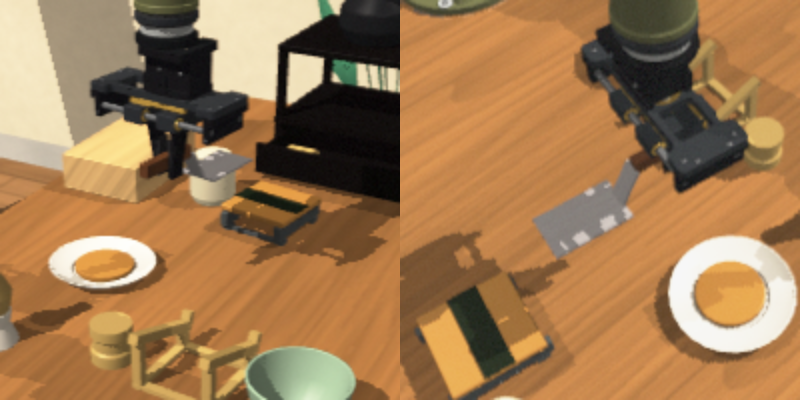

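```bash
python3 - <<'E'
from h import *
S,D=cal("g3"),cal("g2")
o=np.array([632.6,-87,144.3])/1000
a=np.radians(-99.1);u=np.array([np.cos(a),np.sin(a),0]);v=np.array([-u[1],u[0],0])
for x,y in((150,28),(150,-28),(60,28),(60,-28)):
    P=o+u*x/1e3+v*y/1e3+[0,0,.003]
    p,q=proj(S,P),proj(D,P);print(x,y,"scene",np.round([(p[0]-130)*2+400,(p[1]-130)*2]),"side",np.round([(q[0]-200)*2,(q[1]-60)*2]))
for n in("g2","g3"):
    i=np.load(n+".npz")['i'];h=cv2.cvtColor(i,cv2.COLOR_BGR2HSV)
    M=((h[...,1]<70)&(h[...,2]>75)&(h[...,2]<200)).astype(np.uint8)
    x,y,w,h_=(285,125,45,35) if n=="g2" else (190,205,70,60)
    Z=np.zeros_like(M);Z[y:y+h_,x:x+w]=M[y:y+h_,x:x+w]
    c=max(cv2.findContours(Z,0,1)[0],key=cv2.contourArea);q=cv2.approxPolyDP(cv2.convexHull(c),2.5,True)[:,0]
    print(n,cv2.contourArea(c),((q-[200,60])*2).tolist() if n=="g2" else ((q-[130,130])*2+[400,0]).tolist())
E
```

```text
150 28 scene [556. 257.] side [218. 149.]
150 -28 scene [531. 218.] side [251. 158.]
60 28 scene [633. 215.] side [178. 169.]
60 -28 scene [607. 178.] side [212. 179.]
g2 390.0 [[248, 158], [226, 198], [210, 198], [182, 170], [190, 152], [220, 150]]
g3 1025.0 [[628, 160], [638, 172], [630, 216], [556, 256], [534, 218]]
```

send_rows:
  rows:
    - {"x": 1.5, "y": 0, "z": -15, "roll": 0, "hand": 0}
    - {"x": 0, "y": 0, "z": -30, "roll": 0, "hand": 0}
    - {"x": 0, "y": 0, "z": -30, "roll": 0, "hand": 0}
    - {"x": 0, "y": 0, "z": -30, "roll": 0, "hand": 0}
    - {"x": 0, "y": 0, "z": -18, "roll": 0, "hand": 0}
    - {"x": 0, "y": 0, "z": -7, "roll": 0, "hand": 0}
    - {"x": 0, "y": 0, "z": 0, "roll": 0, "hand": 0}
    - {"x": 0, "y": 0, "z": 0, "roll": 0, "hand": 0}

```text
time: 8.8
position: [0.6355, -0.0885, 0.1106]
tool_rot: [2.388, 2.039, 0.002]
ft_force: [0.2, -0.1, -1.2]
grip_width: 0.154
grip_force: 55.0
```

send_rows:
  rows:
    - {"x": -2, "y": -10, "z": -2, "roll": 0, "hand": 0}
    - {"x": -3, "y": -18, "z": 0, "roll": 0, "hand": 0}
    - {"x": -3, "y": -18, "z": 0, "roll": 0, "hand": 0}
    - {"x": -3, "y": -18, "z": 0, "roll": 0, "hand": 0}
    - {"x": -3, "y": -18, "z": 0, "roll": 0, "hand": 0}
    - {"x": -3, "y": -18, "z": 0, "roll": 0, "hand": 0}
    - {"x": -2.5, "y": -15, "z": 0, "roll": 0, "hand": 0}
    - {"x": -1.5, "y": -8, "z": 0, "roll": 0, "hand": 0}
    - {"x": 0, "y": 0, "z": 0, "roll": 0, "hand": 0}
    - {"x": 0, "y": 0, "z": 0, "roll": 0, "hand": 0}

```text
time: 9.8
position: [0.6138, -0.2109, 0.1072]
tool_rot: [-2.389, -2.04, -0.001]
ft_force: [0.1, 0.3, -1.5]
grip_width: 0.151
grip_force: 55.0
```

```bash
python3 snap.py scene g4; python3 snap.py side g5; python3 -c "
import cv2,numpy as np
a=cv2.resize(cv2.imread('pics/g5.png')[80:210,260:390],None,fx=3,fy=3);b=cv2.resize(cv2.imread('pics/g4.png')[220:350,130:260],None,fx=3,fy=3)
cv2.imwrite('pics/g45.png',np.hstack([a,b]))"
```

```text
9.8 [ 0.6138 -0.2109  0.1072] [-2.3886e+00 -2.0397e+00 -1.2000e-03] [ 0.75  0.54 -0.6   1.63  0.33  1.08 -0.1 ] [ 0.11  0.28 -1.53] 0.15138134766206768
9.85 [ 0.6139 -0.2103  0.1073] [-2.3877e+00 -2.0408e+00 -1.4000e-03] [ 0.75  0.54 -0.6   1.63  0.33  1.08 -0.1 ] [-0.16 -0.31 -0.11] 0.15460065281732702
```

View pics/g45.png

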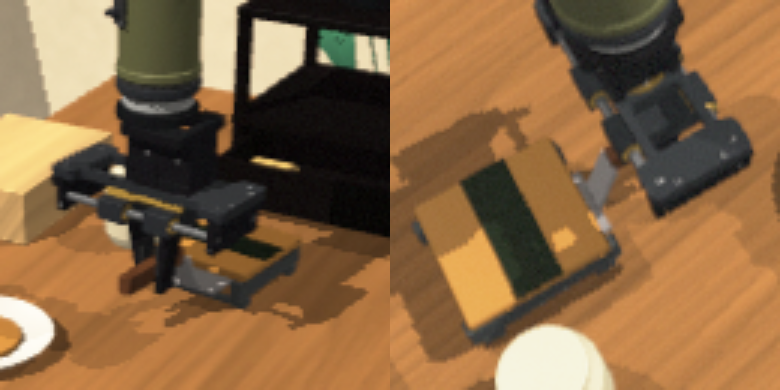

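send_rows:
  rows:
    - {"x": 0, "y": 0, "z": 5, "roll": 0, "hand": 0}
    - {"x": 0, "y": 0, "z": 4, "roll": 0, "hand": 0}
    - {"x": 0, "y": 0, "z": 3, "roll": 0, "hand": 0}
    - {"x": 0, "y": 0, "z": 3, "roll": 0, "hand": 0}
    - {"x": 0, "y": 0, "z": 3, "roll": 0, "hand": 0}
    - {"x": 0, "y": 0, "z": 4, "roll": 0, "hand": 0}
    - {"x": 0, "y": 0, "z": 6, "roll": 0, "hand": 0}
    - {"x": 0, "y": 0, "z": 8, "roll": 0, "hand": 0}
    - {"x": 0, "y": 0, "z": 10, "roll": 0, "hand": 0}
    - {"x": 0, "y": 0, "z": 12, "roll": 0, "hand": 0}
  force: 60

```text
time: 10.9
position: [0.6136, -0.2117, 0.1662]
tool_rot: [-2.39, -2.039, 0.0]
ft_force: [0.2, 0.2, -1.7]
grip_width: 0.155
grip_force: 60.0
```

send_rows:
  rows:
    - {"x": 0, "y": 0, "z": 14, "roll": 0, "hand": 0}
    - {"x": 0, "y": 0, "z": 15, "roll": 0, "hand": 0}
    - {"x": 0, "y": 0, "z": 15, "roll": 0, "hand": 0}
    - {"x": 0, "y": 0, "z": 15, "roll": 0, "hand": 0}
    - {"x": 0, "y": 0, "z": 13, "roll": 0, "hand": 0}
    - {"x": 0, "y": 0, "z": 8, "roll": 0, "hand": 0}
    - {"x": 0, "y": 0, "z": 0, "roll": 0, "hand": 0}
    - {"x": 0, "y": 0, "z": 0, "roll": 0, "hand": 0}
    - {"x": 0, "y": 0, "z": 0, "roll": 0, "hand": 0}
    - {"x": 0, "y": 0, "z": 0, "roll": 0, "hand": 0}

```text
time: 11.9
position: [0.6132, -0.2118, 0.2443]
tool_rot: [-2.389, -2.038, 0.001]
ft_force: [-0.1, 0.0, -3.2]
grip_width: 0.15
grip_force: 60.0
```

```bash
python3 snap.py scene g6; python3 snap.py side g7; python3 -c "
import cv2,numpy as np
a=cv2.resize(cv2.imread('pics/g7.png')[50:180,260:390],None,fx=3,fy=3);b=cv2.resize(cv2.imread('pics/g6.png')[220:350,110:240],None,fx=3,fy=3)
cv2.imwrite('pics/g67.png',np.hstack([a,b]))"
```

```text
11.9 [ 0.6132 -0.2118  0.2443] [-2.3887e+00 -2.0385e+00  1.1000e-03] [ 0.78  0.41 -0.64  1.5   0.25  1.31 -0.04] [-0.11  0.02 -3.15] 0.15036622096752114
11.95 [ 0.6133 -0.2118  0.2445] [-2.3889e+00 -2.0386e+00  8.0000e-04] [ 0.78  0.41 -0.64  1.5   0.25  1.31 -0.04] [-0.23  0.97 -2.29] 0.15223915616019035
```

View pics/g67.png

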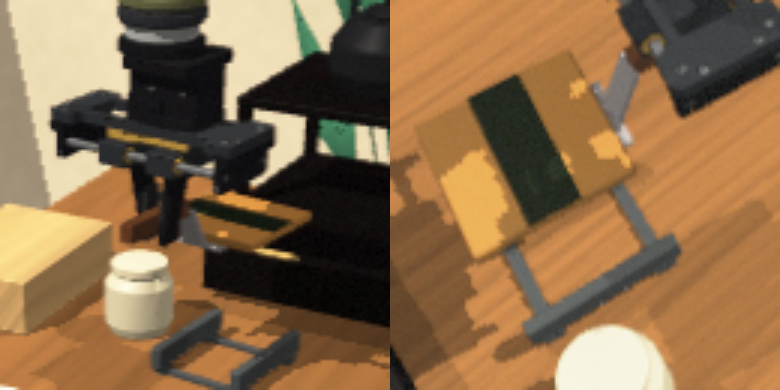

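```bash
python3 - <<'E'
from h import *
S,D=cal("g6"),cal("g7")
s=[(575,52),(635,167),(473,257),(417,125)]
s=[(110+(x-390)/3,220+y/3) for x,y in s]
Q=np.array([onz(S,p,.163) for p in s]);print(np.round(Q,4),np.round(Q.mean(0),4),[round(np.linalg.norm(Q[i]-Q[i-1]),4) for i in range(4)])
o=np.array([613.3,-211.8,150.2])/1000
a=np.radians(-99.1);u=np.array([np.cos(a),np.sin(a),0]);v=np.array([-u[1],u[0],0])
for x,y in((66,-55),(66,55),(176,55),(176,-55)):
    P=o+u*x/1e3+v*y/1e3+[0,0,.013]
    p,q=proj(S,P),proj(D,P);print(x,y,"scene",np.round([(p[0]-110)*3+390,(p[1]-220)*3]),"side",np.round([(q[0]-260)*3,(q[1]-50)*3]))
E
```

```text
[[ 0.5549 -0.2682  0.163 ]
 [ 0.6551 -0.2877  0.163 ]
 [ 0.6381 -0.3943  0.163 ]
 [ 0.5323 -0.3752  0.163 ]] [ 0.5951 -0.3313  0.163 ] [np.float64(0.1093), np.float64(0.1021), np.float64(0.1079), np.float64(0.1075)]
66 -55 scene [570.  46.] side [247. 243.]
66 55 scene [639. 167.] side [149. 217.]
176 55 scene [474. 259.] side [213. 186.]
176 -55 scene [414. 125.] side [309. 208.]
```

send_rows:
  rows:
    - {"x": -1, "y": 5, "z": 0, "roll": 0, "hand": 0}
    - {"x": -2.5, "y": 10, "z": 0, "roll": 0, "hand": 0}
    - {"x": -3.5, "y": 15, "z": 0, "roll": 0.5, "hand": 0}
    - {"x": -4.5, "y": 20, "z": 0, "roll": 0.5, "hand": 0}
    - {"x": -6, "y": 25, "z": 0, "roll": 0.5, "hand": 0}
    - {"x": -6, "y": 25, "z": 0, "roll": 0.5, "hand": 0}
    - {"x": -6, "y": 25, "z": 0, "roll": 0.5, "hand": 0}
    - {"x": -6, "y": 25, "z": 0, "roll": 0.5, "hand": 0}
    - {"x": -6, "y": 25, "z": 0, "roll": 0.5, "hand": 0}
    - {"x": -6, "y": 25, "z": 0, "roll": 0.5, "hand": 0}

```text
time: 13.0
position: [0.5655, -0.0095, 0.2454]
tool_rot: [2.316, 2.123, 0.0]
ft_force: [0.1, -0.8, -2.4]
grip_width: 0.151
grip_force: 60.0
```

send_rows:
  rows:
    - {"x": -6, "y": 25, "z": 0, "roll": 0.5, "hand": 0}
    - {"x": -6, "y": 25, "z": 0, "roll": 0.5, "hand": 0}
    - {"x": -6, "y": 25, "z": 0, "roll": 0.5, "hand": 0}
    - {"x": -6, "y": 25, "z": 0, "roll": 0.5, "hand": 0}
    - {"x": -6, "y": 25, "z": 0, "roll": 0, "hand": 0}
    - {"x": -6, "y": 25, "z": 0, "roll": 0, "hand": 0}
    - {"x": -5, "y": 23, "z": 0, "roll": 0, "hand": 0}
    - {"x": -4, "y": 19, "z": 0, "roll": 0, "hand": 0}
    - {"x": -3, "y": 14, "z": 0, "roll": 0, "hand": 0}
    - {"x": -2, "y": 9, "z": 0, "roll": 0, "hand": 0}

```text
time: 14.0
position: [0.515, 0.2056, 0.2455]
tool_rot: [-2.277, -2.165, -0.001]
ft_force: [0.1, 0.3, -2.4]
grip_width: 0.153
grip_force: 60.0
```

send_rows:
  rows:
    - {"x": 0, "y": 5, "z": -3, "roll": 0, "hand": 0}
    - {"x": 0, "y": 0, "z": -8, "roll": 0, "hand": 0}
    - {"x": 0, "y": 0, "z": -12, "roll": 0, "hand": 0}
    - {"x": 0, "y": 0, "z": -12, "roll": 0, "hand": 0}
    - {"x": 0, "y": 0, "z": -8, "roll": 0, "hand": 0}
    - {"x": 0, "y": 0, "z": -3, "roll": 0, "hand": 0}
    - {"x": 0, "y": 0, "z": 0, "roll": 0, "hand": 0}
    - {"x": 0, "y": 0, "z": 0, "roll": 0, "hand": 0}

```text
time: 14.8
position: [0.5163, 0.2083, 0.1995]
tool_rot: [2.28, 2.161, 0.001]
ft_force: [0.1, 0.1, -1.2]
grip_width: 0.155
grip_force: 60.0
```

```bash
python3 snap.py scene k1; python3 snap.py side k2; python3 - <<'E'
from h import *
S,D=cal("k1"),cal("k2")
for n in("k1","k2"):
    i=np.load(n+".npz")['i'];h=cv2.cvtColor(i,cv2.COLOR_BGR2HSV)
    M=((h[...,2]<75)&(h[...,0]>28)&(h[...,0]<80)&(h[...,1]>25)).astype(np.uint8)  # band
    x,y,w,hh=(230,130,120,110) if n=="k1" else (230,150,130,110)
    Z=np.zeros_like(M);Z[y:y+hh,x:x+w]=M[y:y+hh,x:x+w]
    for c in sorted(cv2.findContours(Z,0,1)[0],key=cv2.contourArea)[-2:]:
        r=cv2.minAreaRect(c);print(n,cv2.contourArea(c),np.round(r[0],1),np.round(r[1],1),np.round(cv2.boxPoints(r)).tolist())
E
```

```text
14.8 [0.5163 0.2083 0.1995] [2.2797e+00 2.1614e+00 7.0000e-04] [ 0.33  0.3  -0.88  1.78  0.25  1.18 -0.68] [ 0.13  0.15 -1.2 ] 0.1545096018063479
14.85 [0.5164 0.2084 0.1998] [2.2794e+00 2.1612e+00 1.3000e-03] [ 0.33  0.3  -0.88  1.78  0.25  1.18 -0.68] [-0.54  0.12 -1.97] 0.1526587483476252
k1 0.0 [334.5 130.5] [1.4 0. ] [[335.0, 131.0], [335.0, 131.0], [334.0, 130.0], [334.0, 130.0]]
k1 320.5 [282.8 156.2] [36.  10.3] [[266.0, 148.0], [273.0, 141.0], [300.0, 164.0], [293.0, 172.0]]
k2 16.5 [283.4 201.6] [6.3 4.4] [[280.0, 203.0], [281.0, 199.0], [287.0, 200.0], [286.0, 204.0]]
k2 111.5 [308.4 210.8] [19.6  8.2] [[298.0, 212.0], [300.0, 204.0], [319.0, 210.0], [316.0, 218.0]]
```

```bash
python3 - <<'E'
from h import *
S,D=cal("k1"),cal("k2")
for p in((282.8,156.2),(266,148),(273,141),(300,164),(293,172)):print(np.round(onz(S,p,.1184),4))
P=[.5095,.0878,.1184];print(proj(S,P),proj(D,P))
E
```

```text
[0.5083 0.0846 0.1184]
[0.4562 0.0729 0.1184]
[0.4491 0.1039 0.1184]
[0.5583 0.0977 0.1184]
[0.5659 0.066  0.1184]
[284.00913651 155.83126536] [294.00580234 206.63014789]
```

send_rows:
  rows:
    - {"x": 0, "y": 2.5, "z": -4, "roll": 0, "hand": 0}
    - {"x": 0, "y": 0, "z": -8, "roll": 0, "hand": 0}
    - {"x": 0, "y": 0, "z": -8, "roll": 0, "hand": 0}
    - {"x": 0, "y": 0, "z": -4, "roll": 0, "hand": 0}
    - {"x": 0, "y": 0, "z": -3, "roll": 0, "hand": 0}
    - {"x": 0, "y": 0, "z": -2, "roll": 0, "hand": 0}
    - {"x": 0, "y": 0, "z": -2, "roll": 0, "hand": 0}
    - {"x": 0, "y": 0, "z": -2, "roll": 0, "hand": 0}
    - {"x": 0, "y": 0, "z": -2, "roll": 0, "hand": 0}
    - {"x": 0, "y": 0, "z": -2, "roll": 0, "hand": 0}

```text
time: 15.9
position: [0.5162, 0.2108, 0.1623]
tool_rot: [2.279, 2.161, 0.001]
ft_force: [-0.0, -0.1, -1.9]
grip_width: 0.149
grip_force: 60.0
```

send_rows:
  rows:
    - {"x": 0, "y": 0, "z": -2, "roll": 0, "hand": 0}
    - {"x": 0, "y": 0, "z": -2, "roll": 0, "hand": 0}
    - {"x": 0, "y": 0, "z": -2, "roll": 0, "hand": 0}
    - {"x": 0, "y": 0, "z": -2, "roll": 0, "hand": 0}
    - {"x": 0, "y": 0, "z": -2, "roll": 0, "hand": 0}
    - {"x": 0, "y": 0, "z": -2, "roll": 0, "hand": 0}
    - {"x": 0, "y": 0, "z": -2, "roll": 0, "hand": 0}
    - {"x": 0, "y": 0, "z": -2, "roll": 0, "hand": 0}
    - {"x": 0, "y": 0, "z": 0, "roll": 0, "hand": 0}
    - {"x": 0, "y": 0, "z": 0, "roll": 0, "hand": 0}

```text
time: 16.9
position: [0.5161, 0.2106, 0.1462]
tool_rot: [2.28, 2.162, -0.0]
ft_force: [-1.5, 0.1, -1.6]
grip_width: 0.152
grip_force: 60.0
```

```bash
python3 snap.py scene k3; cat > band.py <<'E'
import sys
from h import *
n,z=sys.argv[1],float(sys.argv[2]);i=np.load(n+".npz")['i'];h=cv2.cvtColor(i,cv2.COLOR_BGR2HSV)
M=((h[...,2]<75)&(h[...,0]>28)&(h[...,0]<80)&(h[...,1]>25)).astype(np.uint8);Z=np.zeros_like(M);Z[130:240,230:350]=M[130:240,230:350]
c=max(cv2.findContours(Z,0,1)[0],key=cv2.contourArea);r=cv2.minAreaRect(c);print(cv2.contourArea(c),np.round(r[0],1),np.round(r[1],1))
B=cv2.boxPoints(r);print(np.round(onz(cal(n),r[0],z),4),np.round([onz(cal(n),b,z)[:2] for b in B],4).tolist())
E
python3 band.py k3 .09
```

```text
16.9 [0.5161 0.2106 0.1462] [ 2.2796e+00  2.1615e+00 -4.0000e-04] [ 0.29  0.36 -0.85  1.83  0.31  1.09 -0.72] [-1.48  0.11 -1.56] 0.15191343422460626
340.5 [282.7 168.8] [33.8 11.5]
[0.521  0.0723 0.09  ] [[0.4728, 0.0577], [0.4631, 0.0936], [0.5678, 0.0865], [0.5752, 0.0524]]
```

send_rows:
  rows:
    - {"x": 0, "y": 0, "z": -2, "roll": 0, "hand": 0}
    - {"x": 0, "y": 0, "z": -2, "roll": 0, "hand": 0}
    - {"x": 0, "y": 0, "z": -2, "roll": 0, "hand": 0}
    - {"x": 0, "y": 0, "z": -2, "roll": 0, "hand": 0}
    - {"x": 0, "y": 0, "z": -2, "roll": 0, "hand": 0}
    - {"x": 0, "y": 0, "z": -2, "roll": 0, "hand": 0}
    - {"x": 0, "y": 0, "z": -3, "roll": 0, "hand": 0}
    - {"x": 0, "y": 0, "z": -3, "roll": 0, "hand": 0}
    - {"x": 0, "y": 0, "z": -3, "roll": 0, "hand": 0}
    - {"x": 0, "y": 0, "z": -4, "roll": 0, "hand": 0}

```text
time: 17.95
position: [0.5161, 0.2108, 0.1211]
tool_rot: [2.28, 2.162, 0.0]
ft_force: [0.9, 0.7, -2.2]
grip_width: 0.156
grip_force: 60.0
```

```bash
python3 band.py k3 .072; python3 snap.py scene k4; python3 band.py k4 .067; python3 snap.py side k5; python3 - <<'E'
from h import *
# predicted: cracker on stand, band ends and corners, stand x = -8
D=cal("k5");S=cal("k4");o=np.array([.5091,.0801,.055]);a=np.radians(-92.93);t=np.radians(20)
u=np.array([np.cos(a)*np.cos(t),np.sin(a)*np.cos(t),-np.sin(t)]);v=np.array([-np.sin(a),np.cos(a),0]);w=np.cross(u,v)
for s in(-.016,-.008,0):
  for x in (s,):print(s,"scene",proj(S,o+u*x+w*.01),"side",proj(D,o+u*x+w*.01))
i=np.load("k5.npz")['i'];h=cv2.cvtColor(i,cv2.COLOR_BGR2HSV)
M=((h[...,2]<75)&(h[...,0]>28)&(h[...,0]<80)&(h[...,1]>25)).astype(np.uint8);Z=np.zeros_like(M);Z[180:270,240:360]=M[180:270,240:360]
for c in sorted(cv2.findContours(Z,0,1)[0],key=cv2.contourArea)[-3:]:print(cv2.contourArea(c),cv2.minAreaRect(c))
E
```

```text
340.5 [282.7 168.8] [33.8 11.5]
[0.5087 0.0835 0.072 ] [[0.4593, 0.0685], [0.4493, 0.1052], [0.5566, 0.098], [0.5642, 0.0631]]
17.95 [0.5161 0.2108 0.1211] [2.2795e+00 2.1616e+00 3.0000e-04] [ 0.27  0.4  -0.83  1.85  0.34  1.04 -0.75] [ 0.9   0.72 -2.18] 0.15630380702764252
345.0 [282.5 170. ] [34.  11.9]
[0.508  0.0833 0.067 ] [[0.4585, 0.0674], [0.4481, 0.1056], [0.556, 0.0988], [0.564, 0.0625]]
18.0 [0.5158 0.2105 0.1203] [-2.2794e+00 -2.1613e+00  1.3000e-03] [ 0.27  0.4  -0.83  1.85  0.34  1.04 -0.75] [ 0.07  0.19 -0.88] 0.15131803617210596
-0.016 scene [285.23328463 167.99310699] side [293.12736209 225.98170514]
-0.008 scene [283.08828433 170.02811841] side [294.84048271 225.46047621]
0 scene [280.94053157 172.06574116] side [296.53258487 224.94564229]
0.0 ((280.0, 190.0), (0.0, 0.0), 0.0)
0.5 ((274.7500305175781, 209.25001525878906), (1.4142134189605713, 0.7071067094802856), 45.0)
16.5 ((314.0, 230.5), (3.0, 10.0), 90.0)
```

send_rows:
  rows:
    - {"x": 0, "y": 0, "z": 0, "roll": 0, "hand": 0}
    - {"x": 0, "y": 0, "z": 0, "roll": 0, "hand": 0}
    - {"x": 0, "y": 4, "z": 0, "roll": 0, "hand": 0}
    - {"x": 0.5, "y": 10, "z": 0, "roll": 0, "hand": 0}
    - {"x": 0.5, "y": 15, "z": 0, "roll": 0, "hand": 0}
    - {"x": 1, "y": 20, "z": 0, "roll": 0, "hand": 0}
    - {"x": 1, "y": 20, "z": 0, "roll": 0, "hand": 0}
    - {"x": 1, "y": 20, "z": 0, "roll": 0, "hand": 0}
    - {"x": 1, "y": 20, "z": 0, "roll": 0, "hand": 0}
    - {"x": 0.5, "y": 10, "z": 0, "roll": 0, "hand": 0}

```text
time: 19.05
position: [0.5208, 0.3329, 0.1216]
tool_rot: [-2.276, -2.164, -0.002]
ft_force: [-0.4, -0.4, -2.0]
grip_width: 0.153
grip_force: 60.0
```

```bash
python3 snap.py scene k6; python3 band.py k6 .067
```

```text
19.05 [0.5208 0.3329 0.1216] [-2.2757e+00 -2.1636e+00 -2.2000e-03] [ 0.03  0.52 -0.81  1.7   0.42  1.1  -0.96] [-0.42 -0.38 -2.  ] 0.1529093644631273
351.0 [282.6 169.9] [33.7 12. ]
[0.5081 0.0835 0.067 ] [[0.4584, 0.0684], [0.4487, 0.107], [0.5562, 0.0982], [0.5636, 0.0616]]
```

send_rows:
  rows:
    - {"x": 0, "y": 0, "z": 15, "roll": 0, "hand": 0}
    - {"x": 0, "y": 0, "z": 20, "roll": 0, "hand": 0}
    - {"x": -5, "y": 6, "z": 20, "roll": 2, "hand": 0}
    - {"x": -10, "y": 10, "z": 5, "roll": 2, "hand": 0}
    - {"x": -12, "y": 12, "z": 0, "roll": 2, "hand": 0}
    - {"x": -12, "y": 12, "z": 0, "roll": 2, "hand": 0}
    - {"x": -10, "y": 12, "z": 0, "roll": 2, "hand": 0}
    - {"x": -6, "y": 6, "z": 0, "roll": 1, "hand": 0}
    - {"x": 0, "y": 0, "z": 0, "roll": 0, "hand": 0}
    - {"x": 0, "y": 0, "z": 0, "roll": 0, "hand": 0}

```text
time: 20.1
position: [0.4667, 0.3875, 0.1809]
tool_rot: [2.062, 2.37, -0.001]
ft_force: [0.1, 0.1, -2.0]
grip_width: 0.155
grip_force: 60.0
```

send_rows:
  rows:
    - {"x": -0.5, "y": 3.5, "z": -15, "roll": 0, "hand": 0}
    - {"x": 0, "y": 0, "z": -20, "roll": 0, "hand": 0}
    - {"x": 0, "y": 0, "z": -20, "roll": 0, "hand": 0}
    - {"x": 0, "y": 0, "z": -12, "roll": 0, "hand": 0}
    - {"x": 0, "y": 0, "z": -6, "roll": 0, "hand": 0}
    - {"x": 0, "y": 0, "z": -4, "roll": 0, "hand": 0}
    - {"x": 0, "y": 0, "z": -3, "roll": 0, "hand": 0}
    - {"x": 0, "y": 0, "z": -2, "roll": 0, "hand": 0}
    - {"x": 0, "y": 0, "z": 0, "roll": 0, "hand": 0}
    - {"x": 0, "y": 0, "z": 0, "roll": 0, "hand": 0}

```text
time: 21.1
position: [0.4663, 0.3914, 0.0997]
tool_rot: [2.062, 2.37, 0.001]
ft_force: [-0.1, -0.0, -1.1]
grip_width: 0.153
grip_force: 60.0
```

send_rows:
  rows:
    - {"x": 0, "y": 0, "z": -2, "roll": 0, "hand": 0}
    - {"x": 0, "y": 0, "z": -2, "roll": 0, "hand": 0}
    - {"x": 0, "y": 0, "z": -1, "roll": 0, "hand": 0}
    - {"x": 0, "y": 0, "z": 0, "roll": 0, "hand": 0}
    - {"x": 0, "y": 0, "z": 0, "roll": 0, "hand": 0}

```text
time: 21.6
position: [0.4661, 0.3912, 0.0943]
tool_rot: [2.062, 2.37, -0.0]
ft_force: [0.0, 0.2, -0.9]
grip_width: 0.151
grip_force: 60.0
```

send_rows:
  rows:
    - {"x": 0, "y": 0, "z": 0, "roll": 0, "hand": 16}
    - {"x": 0, "y": 0, "z": 0, "roll": 0, "hand": 22}
    - {"x": 0, "y": 0, "z": 0, "roll": 0, "hand": 40}
    - {"x": 0, "y": 0, "z": 0, "roll": 0, "hand": 50}
    - {"x": 0, "y": 0, "z": 0, "roll": 0, "hand": 50}
    - {"x": 0, "y": 0, "z": 10, "roll": 0, "hand": 50}
    - {"x": 0, "y": 0, "z": 25, "roll": 0, "hand": 50}
    - {"x": 0, "y": 0, "z": 40, "roll": 0, "hand": 50}
    - {"x": 0, "y": 0, "z": 40, "roll": 0, "hand": 50}
    - {"x": 0, "y": 0, "z": 40, "roll": 0, "hand": 50}
  force: 10

```text
time: 22.6
position: [0.4658, 0.3913, 0.2516]
tool_rot: [2.061, 2.371, 0.001]
ft_force: [0.1, 0.6, -0.0]
grip_width: 0.579
grip_force: 0.0
```

send_rows:
  rows:
    - {"x": 0, "y": -30, "z": 40, "roll": 0, "hand": 50}
    - {"x": 0, "y": -45, "z": 35, "roll": 0, "hand": 50}
    - {"x": 0, "y": -45, "z": 0, "roll": 0, "hand": 50}
    - {"x": 0, "y": -45, "z": 0, "roll": 0, "hand": 50}
    - {"x": 0, "y": -5, "z": 0, "roll": 0, "hand": 50}
    - {"x": 0, "y": 0, "z": 0, "roll": 0, "hand": 50}
    - {"x": 0, "y": 0, "z": 0, "roll": 0, "hand": 50}

```text
time: 23.3
position: [0.4657, 0.2282, 0.3205]
tool_rot: [-2.06, -2.372, -0.002]
ft_force: [-0.1, 0.7, -0.3]
grip_width: 0.578
grip_force: 0.0
```

```bash
python3 snap.py wrist e1; python3 snap.py side e2; python3 - <<'E'
from h import *
i=np.load("e1.npz")['i'];h=cv2.cvtColor(i,cv2.COLOR_BGR2HSV)
M=((h[...,1]<60)&(h[...,2]>70)).astype(np.uint8)*255;Z=np.zeros_like(M);Z[94:180,250:335]=M[94:180,250:335]
Z=cv2.morphologyEx(cv2.morphologyEx(Z,cv2.MORPH_CLOSE,np.ones((9,9))),cv2.MORPH_OPEN,np.ones((3,3)))
c=max(cv2.findContours(Z,0,1)[0],key=cv2.contourArea)
print(cv2.minAreaRect((wz("e1",c[:,0],.003)[:,:2]*1000).astype(np.float32)))
# blade before/after in side view
for n in("side0","e2"):
    i=np.load(n+".npz")['i'];h=cv2.cvtColor(i,cv2.COLOR_BGR2HSV)
    M=((h[...,1]<70)&(h[...,2]>75)).astype(np.uint8);Z=np.zeros_like(M);Z[280:335,240:290]=M[280:335,240:290]
    c=max(cv2.findContours(Z,0,1)[0],key=cv2.contourArea);print(n,cv2.contourArea(c),cv2.approxPolyDP(cv2.convexHull(c),2.5,True)[:,0].tolist())
a,b=[np.load(n+".npz")['i'].astype(int) for n in("side0","e2")]
d=(np.abs(a-b).max(2)>40)
for n,(x,y,w,hh) in dict(handle=(205,300,50,75),bowl=(320,230,60,55),canister=(108,262,55,65),whisk=(183,180,30,58),dish=(222,178,60,30),caddy=(292,132,28,30),lid=(243,215,26,30)).items():print(n,round(d[y:y+hh,x:x+w].mean(),3))
E
```

```text
23.3 [0.4657 0.2282 0.3205] [-2.0600e+00 -2.3719e+00 -1.8000e-03] [ 0.41  0.09 -0.95  1.7   0.08  1.38 -0.42] [-0.06  0.67 -0.31] 0.5778647229344923
23.35 [0.4655 0.2287 0.3203] [-2.0582e+00 -2.3728e+00 -1.6000e-03] [ 0.4   0.09 -0.95  1.7   0.08  1.38 -0.42] [ 0.18  1.07 -0.19] 0.5739658164636389
((481.3143005371094, 290.3339538574219), (55.69375991821289, 96.7293701171875), 8.01114559173584)
side0 750.0 [[257, 288], [281, 294], [264, 323], [246, 318], [245, 305]]
e2 765.5 [[257, 288], [281, 294], [264, 323], [246, 318], [245, 306]]
handle 0.004
bowl 0.195
canister 0.0
whisk 0.0
dish 0.028
caddy 0.88
lid 0.017
```

```bash
python3 snap.py scene e3; python3 band.py e3 .067; python3 -c "
import numpy as np
a,b=[np.load(n+'.npz')['i'].astype(int) for n in('scene0','e3')]
d=np.abs(a-b).max(2)>40
for n,(x,y,w,h) in dict(bowl=(235,125,45,38),caddy=(163,328,44,44)).items():print(n,round(d[y:y+h,x:x+w].mean(),3))
from bench import close_job
print(close_job())"
```

```text
23.4 [0.4655 0.2289 0.3202] [-2.0574e+00 -2.3732e+00 -1.3000e-03] [ 0.4   0.09 -0.95  1.7   0.08  1.38 -0.42] [0.06 0.38 0.29] 0.5747379088348028
345.0 [282.7 169.9] [33.6 11.9]
[0.508  0.0839 0.067 ] [[0.4582, 0.0691], [0.4487, 0.1076], [0.5562, 0.0982], [0.5633, 0.0618]]
bowl 0.05
caddy 0.0
the job is handed in; nothing more can be done
None
```

The cracker leans square and central on the stand, about 8 mm behind the lips by my measurement, the server lies back on its rest as it was, and the job is handed in at about 23 s; no verdict was returned.

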